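Bring the assembly press station into operation

TASK

Bring the press station into operation by pressing its controls with a fingertip, in this order: first press down the raised end of the rocker switch until it has tipped right over, then push the square key on the aluminium valve block fully down so that it stays in, and last press the big mushroom button on the loose start box fully down and let it spring back up. Nothing is to be gripped or lifted: leave the start box and all the loose things on the bench where they stand, and do not press the small round button on the counter box.

Things in the scene. Friction and masses are not known exactly. Their poses are not given: they have to be found in the camera images.
- switch_box: grey box screwed to the bench, 110 x 66 x 45 mm high, carrying the rocker; origin at the centre of its underside, its x axis points along the rocker towards the end that is raised at the start (any heading)
- rocker (a joint): the rocker, rad: about 0 (0 to 0.04) at the start with one end raised, 0.32 when fully tipped over; stays where it is left, about 2 N at rocker_raised moves it
- rocker_raised (a point): point on the white rocker, in the middle of the half that is raised at the start, 24 mm from the pivot along the switch box's +x; the rocker is a shallow V, 74 mm long x 38 mm wide, pivot 55 mm above the bench; at the start this half slopes up outwards at 18 degrees and this point is about 66 mm above the bench; it moves with the rocker and goes down about 8 mm, when this half lies level
- valve_block: bare aluminium block screwed to the bench, 85 x 85 x 55 mm high, two brass fittings on its +x side; origin at the centre of its underside
- key (a joint): the square key, m: 0 up at the start, 0.008 fully down; stays where it is pushed, about 2.5 N moves it
- key_top (a point): centre of the top of the square white key in the middle of the valve block, 32 x 32 mm, 73 mm above the bench when up, 65 when down
- start_box: grey box standing loose on four rubber feet, 100 x 74 x 46 mm high, about 0.8 kg; origin at the centre of its underside
- start (a joint): the mushroom button, m: 0 up, 0.008 fully down; a spring (1.2 N at first, 4 N fully down) sends it back up
- start_top (a point): centre of the flat top (20 mm across) of the big white mushroom button in the middle of the start box, cap 42 mm across, 76 mm above the bench when up
- counter_box: grey box screwed to the bench, 100 x 70 x 50 mm high, with a dark display window on the +x part of its top; origin at the centre of its underside
- counter (a joint): the small round counter button, m: 0 up, 0.006 down, sprung; not to be pressed
- counter_top (a point): centre of the top of the small round white counter button, 16 mm across, 62 mm above the bench
- glue: small red glue bottle standing upright, 30 mm across, 85 mm high; origin under its centre
- pillar: dark steel pillar standing upright, 24 mm across, 70 mm high; origin under its centre
- bushing: brass bushing standing on end, 32 mm across, 30 mm high; origin under its centre
- driver: screwdriver lying on the bench beyond the boxes, about 200 mm long, under 40 mm high
- gear: steel gear lying flat, 82 mm across, 16 mm high; origin under its centre
- cup: empty blue drinking cup standing at the left end of the row, 72 mm across, 90 mm high; origin under its centre

How it is judged:
By the outcome, as a careful person would: the job done as asked, in the order asked, and still so for the second after the job is handed in, with the robot touching nothing.
It also fails if it takes over 48 s, if anything falls off the work surface, if the arm or the gripper's body presses on something with over 40 N, if the wrist force passes 120 N, or if a joint passes its speed limit or range.

ROBOT

A 7-joint arm with a two-finger parallel gripper is mounted at the origin on the work surface. World frame = base frame: x ahead of the robot, y to its left, z up, the work surface at z = 0. Lengths are in mm, angles in rad, forces in N, time in s.
With the tool pointing down it reaches from about 400 to 850 mm from the base axis. Payload 4.5 kg.
Tool frame: the origin (TCP) lies midway between the tips of the shut fingers; the grasp point (between the pads) lies 19 mm behind it (pinch_z is the distance from the TCP to the grasp point, in mm); z points along the fingers, y is the line along which they close (so a half turn about z gives the same grasp; the last joint's range is limited). The gripper opens to 85 mm and grips with 20 to 120 N. Pads are 22 mm wide; open, the fingers measure 114 mm over their backs; the gripper's body (76 mm by 85 mm) begins 54 mm behind the grasp point. The pads swing forward as they close: fully open they stand 13 mm farther back than shut.
Start: joints at [1.295, 0.689, -0.195, 1.565, 0.157, 0.902, -0.215], TCP at [190.572, -595.262, 231.317] pointing down, gripper open.
Joint ranges: [-3.01, 3.01], [-0.46, 2.08], [-1.47, 1.51], [0.13, 2.56], [-1, 4.14], [0.04, 2.09], [-2.66, 2.66]. Speed limits (rad/s): [2.57, 2.57, 3.14, 3.14, 3.14, 3.14, 3.14].

INTERFACE

Orientations are given as a rotation vector (axis times angle).
In Python, from rig import * gives the robot as it stands.
- The arm moves only by the tool arm_command, never from a script. Its argument "series" is text: rows parted by semicolons, each of 7 numbers parted by spaces: the turn, a rotation vector about the tool's x, y, z in rad, then the shift along the tool's x, y, z in m, then the finger opening in m, from 0 to 0.0854. A call has 1 to 8 rows; each row shifts and turns the commanded pose from where the row before left it, along the tool's axes as they then stand; what a row does not reach is not made up. A row lasts 1/12 s, in which the tool goes at most 41.7 mm and 7.16 degrees, less where a joint would pass 70% of its speed; a pose out of reach is approached as far as the arm can. A call with a gripper value outside its range is refused whole. The fingers move at their own pace and stop on an object; "grip_force" is the grip in N (left out, the last holds). Time passes only in rows, so rows that do not move let the fingers close. It gives the time, the measured TCP pose, the force, the opening and the grip force at its end, in the units of the state.
- get_obs(): the state, without advancing time (a new reading comes with each control period).
- snapshot(name): name is "scene" or "top" or "wrist"; returns a dict with "image" (480x640x3 uint8, red, green, blue), "fx", "fy", "cx", "cy" (pixels), "cam_to_world" (4x4, takes a point from camera to world coordinates). Camera axes: x right, y down, z forward; pixel columns grow to the right and rows downward; lengths in mm; the calibration is good to about 2 mm. The wrist camera is an equidistant fisheye: a pixel r from the principal point sees the ray r / f radians off the axis. A picture is of the moment at which its call begins. There is no depth.
- job_done(): hands the job in; it is judged then, once.
The state is a dict: "clock": time; "qpos": joint angles; "qvel": joint speeds; "joint_efforts": joint torques, N m; "eef_pos": TCP position; "orientation": TCP orientation; "force": force on the tool from outside, world axes, zero at the start; "wrist_torque": the same for the moment, N m; "grip_width": finger opening in mm; "grip_force": force on a finger pad.
Only numpy, scipy, OpenCV 4.12 (cv2) and the standard library are available. Lean on these libraries where they do the work, as an engineer would, in place of code of your own. Each camera call takes 0.05 s, during which the arm holds its last target. There are 200 camera calls.

## Working session

There is one attempt and no reset: what is moved stays moved. The work goes in short steps, Python scripts to look and compute and a tool call to move; the robot and the scene stay as the last step left them, time stands still between calls to the robot, and variables do not carry over. Pictures are saved under pics/ and viewed, at most 10 in all, crops included, and the job is handed in when it is done.

Besides the shell and the picture viewer there is one more tool, called after ">>>" as name(argument=value, ...) on one line, values as JSON. arm_command: Moves the arm, as the interface text tells. Its arguments: {"type":"object","properties":{"series":{"type":"string"},"grip_force":{"type":"number"}},"required":["series"]}

```bash
mkdir -p pics
cat > h.py <<'E'
from rig import *
import numpy as np, cv2
from scipy.spatial.transform import Rotation as R
def save(n,f):
    s=snapshot(n); cv2.imwrite('pics/'+f,s['image'][:,:,::-1]); np.savez('pics/'+f[:-4]+'.npz',**{k:np.array(v) for k,v in s.items()}); return s
def ray(s,u,v,z):
    T=np.array(s['cam_to_world']); d=T[:3,:3]@np.array([(u-s['cx'])/s['fx'],(v-s['cy'])/s['fy'],1]); o=T[:3,3]
    return o+d*(z-o[2])/d[2]
E
python3 - <<'E'
from h import *
for n in('top','scene'):
    s=save(n,n+'1.png'); print(n,s['fx'],s['cx'],s['cy'],np.round(s['cam_to_world'],3).tolist())
o=get_obs();print(o)
E
```

```text
top 481.0074024963793 320.27782908985824 240.14848413308735 [[0.026, -0.997, 0.071, 521.847], [-1.0, -0.027, -0.004, 77.502], [0.006, -0.071, -0.997, 1156.841], [0.0, 0.0, 0.0, 1.0]]
scene 549.824383561124 319.7731524798726 240.61804109820662 [[-0.779, 0.36, -0.513, 1145.63], [0.626, 0.479, -0.615, 751.855], [0.025, -0.8, -0.599, 734.156], [0.0, 0.0, 0.0, 1.0]]
{'clock': 0.1, 'qpos': array([ 1.29478658,  0.68995714, -0.19452147,  1.56625088,  0.15728673,
        0.90249121, -0.21511836]), 'qvel': array([-2.85889358e-03, -2.42841035e-03, -2.07221812e-03, -4.05123001e-03,
       -2.61366127e-04, -6.55560831e-05,  3.05962432e-04]), 'joint_efforts': array([-3.51730567e-03, -5.40598476e+01, -1.27150275e+00, -1.58982843e+01,
        9.39297111e-03,  4.45957761e-03,  3.22514870e-05]), 'eef_pos': array([ 190.32949429, -594.69255455,  230.52579233]), 'orientation': array([-3.10230686e+00, -4.84526315e-01,  5.81887395e-04]), 'force': array([0.34580482, 0.85313124, 0.1470563 ]), 'wrist_torque': array([-0.01968792,  0.06952438, -0.02569904]), 'grip_force': 0.0, 'grip_width': 85.31344255163599}
```

View pics/top1.png

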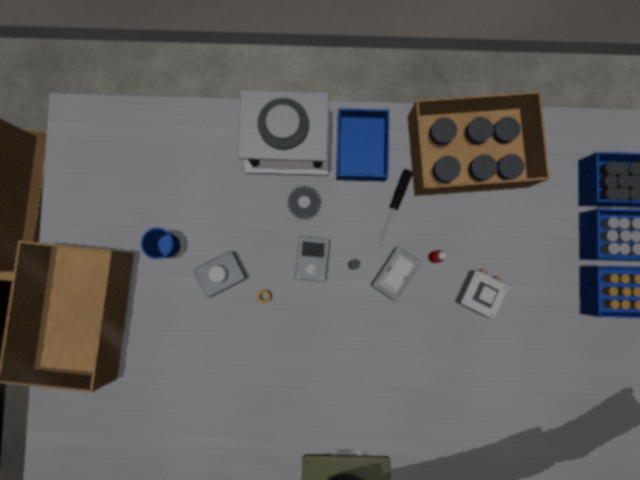

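View pics/scene1.png

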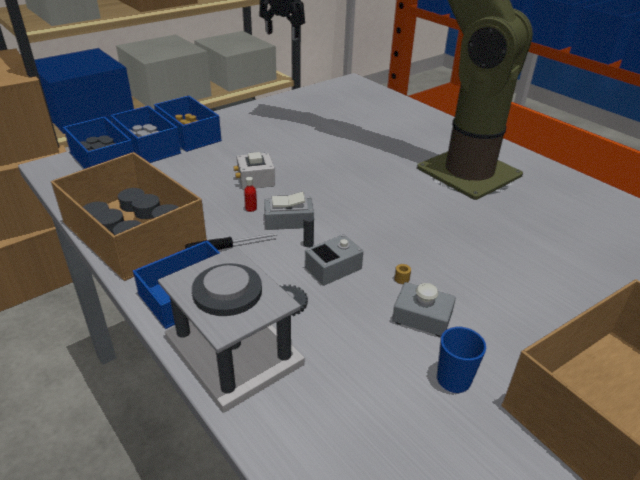

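The top view shows the start button near (218,273), the rocker near (398,272), the key near (487,294) and the counter button near (310,269). The scene view shows the rocker at about (288,202). I'll enlarge both.

Run:
```python
import cv2,numpy as np
def c(f,u,v,h=30,k=260):
    i=cv2.imread(f)[v-h:v+h,u-h:u+h]; return cv2.resize(i,(k,k),interpolation=cv2.INTER_CUBIC)
t='pics/top1.png';s='pics/scene1.png'
cv2.imwrite('pics/c1.png',np.vstack([np.hstack([c(t,398,273),c(t,487,294),c(t,218,274)]),np.hstack([c(s,288,207),c(s,255,168),c(s,427,302)])]))
```

```text
(no output)
```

View pics/c1.png

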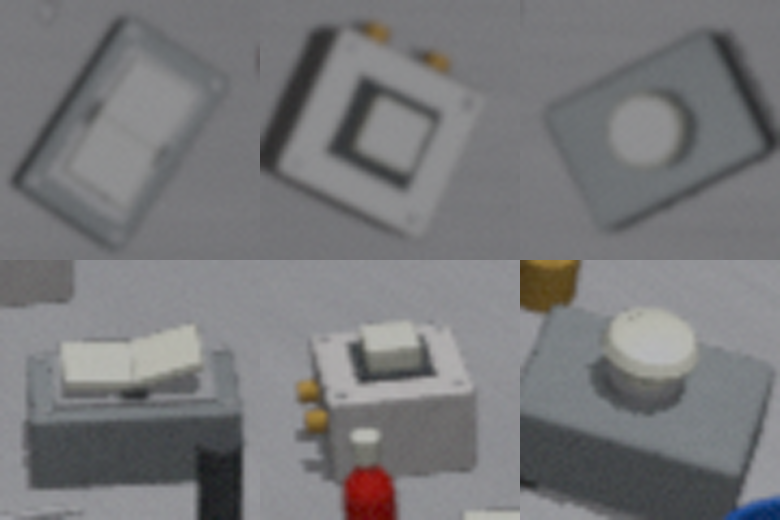

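The scene crop shows the rocker's right half raised, which is the lower-left half (towards -x, +y) in the top view. Raised half centre: top crop about (108,164), scene crop about (168,95). Next I'll compute positions from both cameras.

Run:
```python
from h import *
L=lambda n:{k:(v if v.ndim else float(v)) for k,v in np.load(f'pics/{n}1.npz').items()}
t,s=L('top'),L('scene'); k=60/260
def p(c,u,v,x,y,z): return np.round(ray(c,u-30+x*k,v-30+y*k,z),1)
print('pivot',p(t,398,273,127,131,55))
print('ends',p(t,398,273,168,80,57),p(t,398,273,95,190,78-6))
print('raised',p(t,398,273,108,164,66),p(s,288,207,168,95,66))
print('box corners',[p(t,398,273,a,b,45)[:2].tolist() for a,b in((125,17),(228,82),(118,248),(15,183))])
print('key',p(t,487,294,133,133,73),p(s,255,168,130,78,73))
print('start',p(t,218,274,127,128,74),p(s,427,302,129,65,76))
print('counter',ray(t,310,269,62),'glue',ray(t,441,256,85),'pillar',ray(t,354,264,70))
o=get_obs();print(np.round(R.from_rotvec(o['orientation']).as_matrix(),3).tolist())
```

```text
pivot [ 528.9 -105.3   55. ]
ends [ 556.4 -126.2   57. ] [497.9 -86.3  72. ]
raised [511.4 -93.8  66. ] [516.1 -87.   66. ]
box corners [[589.8, -105.0], [556.5, -160.5], [467.0, -103.1], [499.9, -47.8]]
key [ 486.1 -306.2   73. ] [ 486.8 -300.7   73. ]
start [517.5 301.8  74. ] [514.2 302.   76. ]
counter [533.27665811  94.46840436  62.        ] glue [ 569.68005201 -197.36571406   85.        ] pillar [547.07244533  -4.66064089  70.        ]
[[0.952, 0.305, -0.001], [0.305, -0.952, 0.002], [-0.0, -0.002, -1.0]]
```

>>> arm_command(series="0 0 0.103 0 0 0 0; 0 0 0.103 0 0 0 0; 0 0 0.103 0 0 0 0; 0 0 0 0.02 -0.0315 0 0; 0 0 0 0.02 -0.0315 0 0; 0 0 0 0.02 -0.0315 0 0; 0 0 0 0.02 -0.0315 0 0; 0 0 0 0.02 -0.0315 0 0", grip_force=20)

```text
clock: 0.77
eef_pos: [290.9, -435.9, 231.0]
orientation: [-3.141, -0.001, 0.0]
force: [0.2, -0.3, 0.6]
grip_width: 0.6
grip_force: 0.0
```

>>> arm_command(series="0 0 0 0.02 -0.0315 0 0; 0 0 0 0.02 -0.0315 0 0; 0 0 0 0.02 -0.0315 0 0; 0 0 0 0.02 -0.0315 0 0; 0 0 0 0.02 -0.0315 0 0; 0 0 0 0.02 -0.0315 0 0; 0 0 0 0.02 -0.0315 0 0; 0 0 0 0.02 -0.0315 0 0")

```text
clock: 1.43
eef_pos: [450.7, -183.8, 231.1]
orientation: [-3.142, -0.001, 0.001]
force: [0.1, -0.3, -0.3]
grip_width: 0.3
grip_force: 0.0
```

>>> arm_command(series="0 0 0 0.02 -0.031 0.02 0; 0 0 0 0.02 -0.031 0.02 0; 0 0 0 0.018 -0.03 0.02 0; 0 0 0 0 0 0.02 0; 0 0 0 0 0 0.02 0; 0 0 0 0 0 0 0; 0 0 0 0 0 0 0")

```text
clock: 2.02
eef_pos: [506.9, -94.0, 130.9]
orientation: [3.142, 0.001, -0.005]
force: [0.2, -0.7, 0.9]
grip_width: -0.3
grip_force: 0.0
```

Run:
```python
from h import *
s=save('wrist','w1.png'); o=get_obs();print(o['eef_pos'],o['orientation'],s['fx'],s['cx'],s['cy'],np.round(s['cam_to_world'],3).tolist())
```

```text
[507.70695086 -94.41932643 131.83995761] [ 3.14127680e+00  2.61048216e-05 -7.81975851e-04] 371.64829954431775 319.58471199317614 236.88837250667538 [[0.0, -0.96, -0.281, 578.669], [-1.0, -0.0, -0.0, -93.923], [0.0, 0.281, -0.96, 272.754], [0.0, 0.0, 0.0, 1.0]]
```

View pics/w1.png

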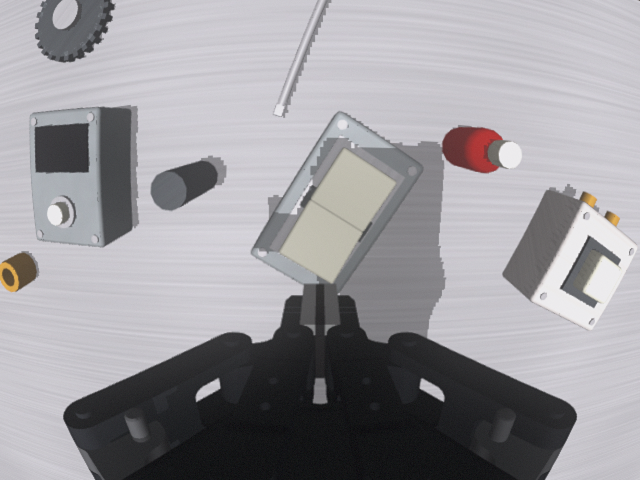

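The wrist view shows the rocker crease mid at about (334,217) and the raised near half centred at about (321,241). The key top is near (603,277) at the right edge, and the finger tips are at about (320,288).

```bash
cat >> h.py <<'E'
def wray(s,u,v,z):
    T=np.array(s['cam_to_world']); a=np.array([(u-s['cx'])/s['fx'],(v-s['cy'])/s['fy']]); r=np.hypot(*a)
    d=T[:3,:3]@np.array([*(a/r*np.sin(r)),np.cos(r)]); o=T[:3,3]
    return np.round(o+d*(z-o[2])/d[2],1)
E
python3 - <<'E'
from h import *
s={k:(v if v.ndim else float(v)) for k,v in np.load('pics/w1.npz').items()}
print('raised',wray(s,321,241,66),'crease',wray(s,334,217,56),'key',wray(s,603,277,73),'tip',wray(s,320,288,131))
print('box',[wray(s,u,v,45)[:2] for u,v in((343,113),(422,168),(253,250))])
E
```

```text
raised [515.5 -94.8  66. ] crease [ 527.5 -102.6   56. ] key [ 489.4 -302.3   73. ] tip [514.9 -94.2 131. ]
box [array([ 589.7, -108.1]), array([ 556.9, -158.3]), array([502.9, -50.6])]
```

>>> arm_command(series="0 0 0 0 -0.003 0.02 0; 0 0 0 0 0 0.02 0; 0 0 0 0 0 0.012 0; 0 0 0 0 0 0.004 0; 0 0 0 0 0 0.004 0; 0 0 0 0 0 0.003 0; 0 0 0 0 0 0.002 0; 0 0 0 0 0 0.002 0")

```text
clock: 2.73
eef_pos: [508.2, -91.1, 65.3]
orientation: [3.141, 0.001, 0.002]
force: [-0.1, -0.1, 2.2]
grip_width: 0.1
grip_force: 1.0
```

>>> arm_command(series="0 0 0 0 0 0.002 0; 0 0 0 0 0 0.002 0; 0 0 0 0 0 0.002 0; 0 0 0 0 0 0.001 0; 0 0 0 0 0 0.001 0; 0 0 0 0 0 0 0")

```text
clock: 3.23
eef_pos: [507.7, -90.8, 58.4]
orientation: [3.142, 0.001, 0.001]
force: [-5.5, 1.5, 22.7]
grip_width: -0.2
grip_force: 10.9
```

>>> arm_command(series="0 0 0 0 0 -0.01 0; 0 0 0 0 0 -0.03 0; 0 0 0 0 0 -0.03 0; 0 0 0 -0.004 0.035 -0.01 0; 0 0 0 -0.004 0.035 0 0; 0 0 0 -0.004 0.035 0 0; 0 0 0 -0.004 0.035 0 0; 0 0 0 0 0 0 0")

```text
clock: 3.9
eef_pos: [489.9, -241.4, 136.9]
orientation: [3.134, -0.018, 0.001]
force: [-0.1, -1.8, -0.2]
grip_width: 0.1
grip_force: 0.0
```

Run:
```python
from h import *
save('wrist','w2.png'); save('scene','s2.png'); o=get_obs();print(o['eef_pos'],o['force'])
a=cv2.imread('pics/w2.png'); b=cv2.imread('pics/s2.png')[177:237,258:318]
cv2.imwrite('pics/c2.png',np.hstack([a[:,:],np.pad(cv2.resize(b,(160,160)),((0,320),(0,0),(0,0)))]))
```

```text
[ 491.48816117 -233.30704156  136.51726833] [-0.58169148  0.92126808 -0.64753966]
```

View pics/c2.png

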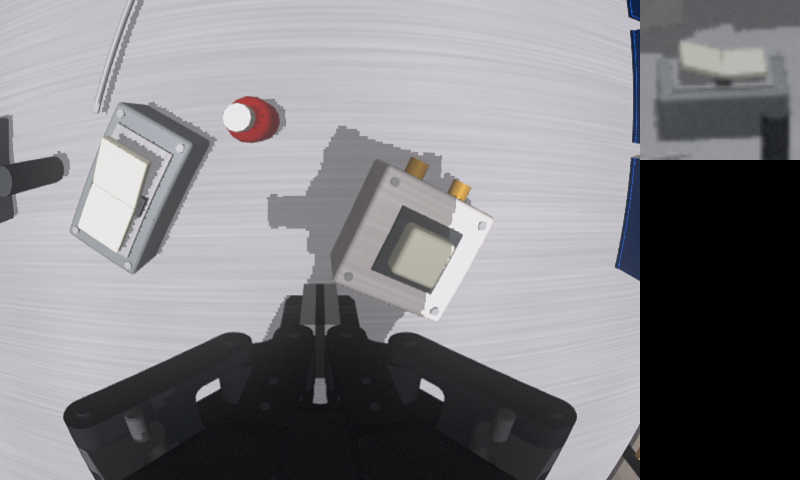

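The rocker has tipped: the scene crop shows its right half level and its left half raised. The key top is at about (425,252) in the wrist view.

Run:
```python
from h import *
s={k:(v if v.ndim else float(v)) for k,v in np.load('pics/w2.npz').items()}
print('key',wray(s,425,252,73),'tip',wray(s,320,288,136.5),s['cam_to_world'][:2,3]); o=get_obs();print(o['eef_pos'])
```

```text
key [ 491.1 -305.4   73. ] tip [ 497.6 -241.7  136.5] [ 561.15595117 -241.14523175]
[ 491.48816117 -233.30704156  136.51726833]
```

>>> arm_command(series="0 0 0 -0.003 0.031 0 0; 0 0 0 0 0.03 0 0; 0 0 0 0 0.01 0.01 0; 0 0 0 0 0 0.02 0; 0 0 0 0 0 0.015 0; 0 0 0 0 0 0.008 0; 0 0 0 0 0 0.004 0; 0 0 0 0 0 0 0")

```text
clock: 4.67
eef_pos: [489.1, -300.4, 78.7]
orientation: [-3.14, -0.004, 0.002]
force: [0.9, -0.7, -0.1]
grip_width: -0.4
grip_force: 0.0
```

>>> arm_command(series="0 0 0 0 0.002 0.003 0; 0 0 0 0 0 0.003 0; 0 0 0 0 0 0.003 0; 0 0 0 0 0 0.002 0; 0 0 0 0 0 0.002 0; 0 0 0 0 0 0.0015 0; 0 0 0 0 0 0 0")

```text
clock: 5.25
eef_pos: [489.5, -304.3, 65.1]
orientation: [3.141, 0.001, 0.002]
force: [0.8, -0.3, 2.3]
grip_width: -0.3
grip_force: 0.7
```

>>> arm_command(series="0 0 0 0 0 0.001 0; 0 0 0 0 0 0.0005 0; 0 0 0 0 0 0 0")

```text
clock: 5.5
eef_pos: [489.5, -304.3, 64.9]
orientation: [3.141, 0.001, 0.002]
force: [-0.2, -0.2, 12.1]
grip_width: -0.1
grip_force: 5.7
```

>>> arm_command(series="0 0 0 0 0 -0.01 0; 0 0 0 0 0 -0.03 0; 0 0 0 0 0 -0.035 0; 0 0 0 0 -0.02 -0.005 0; 0 0 0 0 -0.035 0 0; 0 0 0 0 -0.035 0 0; 0 0 0 0 -0.035 0 0; 0 0 0 0 -0.035 0 0")

```text
clock: 6.17
eef_pos: [488.0, -142.4, 143.8]
orientation: [-3.141, -0.0, 0.001]
force: [0.4, 0.9, -0.2]
grip_width: -0.1
grip_force: 0.0
```

Run:
```python
from h import *
save('wrist','w3.png'); save('scene','s3.png')
a=cv2.imread('pics/w3.png')[0:400,240:640]; b=cv2.imread('pics/s3.png')[138:198,225:285]
cv2.imwrite('pics/c3.png',np.hstack([a,cv2.resize(b,(400,400),interpolation=2)]))
```

```text
(no output)
```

View pics/c3.png

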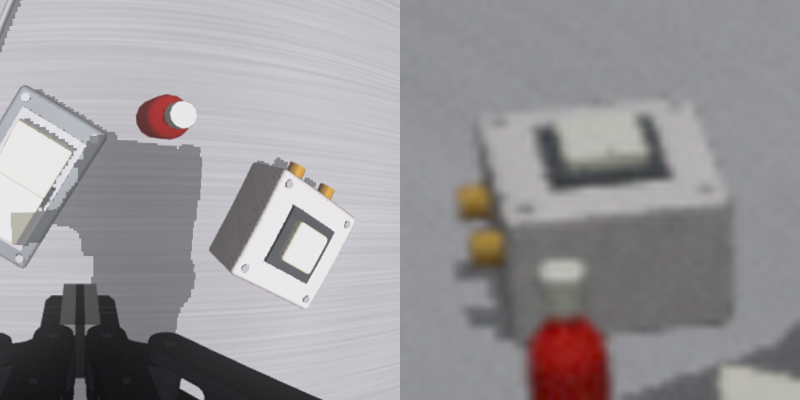

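The key is lower in both views than at the start, so it has stayed in. Next is the start box.

>>> arm_command(series="0 0 0 0.003 -0.035 0 0; 0 0 0 0.003 -0.035 0 0; 0 0 0 0.003 -0.035 0 0; 0 0 0 0.003 -0.035 0 0; 0 0 0 0.003 -0.035 0 0; 0 0 0 0.003 -0.035 0 0; 0 0 0 0 -0.035 0 0; 0 0 0 0 -0.035 0 0")

```text
clock: 6.93
eef_pos: [506.2, 137.3, 143.6]
orientation: [3.141, 0.001, -0.002]
force: [0.3, 1.0, 0.2]
grip_width: -0.2
grip_force: 0.0
```

>>> arm_command(series="0 0 0 0 -0.035 0 0; 0 0 0 0 -0.035 0 0; 0 0 0 0 -0.035 0 0; 0 0 0 0 -0.02 0 0; 0 0 0 0 0 0 0; 0 0 0 0 0 0 0; 0 0 0 0 0 0 0")

```text
clock: 7.52
eef_pos: [506.4, 259.2, 143.5]
orientation: [3.14, -0.001, -0.001]
force: [0.2, -0.3, -0.8]
grip_width: 0.0
grip_force: 0.0
```

Run:
```python
from h import *
save('wrist','w4.png'); print(get_obs()['eef_pos'])
```

```text
[506.6375996  258.70231125 143.47400135]
```

View pics/w4.png

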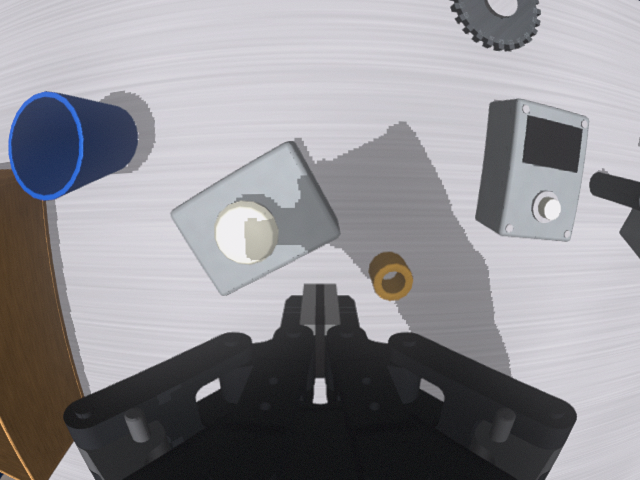

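The mushroom cap is centred at about (246,233); the box is clear of the cup and the bushing.

Run:
```python
from h import *
s={k:(v if v.ndim else float(v)) for k,v in np.load('pics/w4.npz').items()}
print(wray(s,246,233,70),wray(s,246,233,76),wray(s,215,233,68),wray(s,277,233,68))
```

```text
[517.7 303.9  70. ] [519.4 302.7  76. ] [517.2 324.3  68. ] [517.1 285.   68. ]
```

>>> arm_command(series="0 0 0 0.0105 -0.024 0 0; 0 0 0 0 -0.02 0.01 0; 0 0 0 0 0 0.02 0; 0 0 0 0 0 0.02 0; 0 0 0 0 0 0.01 0; 0 0 0 0 0 0.003 0; 0 0 0 0 0 0 0; 0 0 0 0 0 0 0")

```text
clock: 8.23
eef_pos: [517.8, 304.3, 81.3]
orientation: [3.142, -0.001, 0.001]
force: [-0.5, -0.5, 0.6]
grip_width: -0.2
grip_force: 0.0
```

>>> arm_command(series="0 0 0 0 0 0.003 0; 0 0 0 0 0 0.002 0; 0 0 0 0 0 0.002 0; 0 0 0 0 0 0.002 0; 0 0 0 0 0 0.001 0; 0 0 0 0 0 0.001 0; 0 0 0 0 0 0 0")

```text
clock: 8.82
eef_pos: [517.7, 305.2, 69.7]
orientation: [-3.141, -0.001, -0.002]
force: [1.7, 1.0, 2.4]
grip_width: 0.1
grip_force: 1.6
```

>>> arm_command(series="0 0 0 0 0 0.001 0; 0 0 0 0 0 0.001 0; 0 0 0 0 0 0.0005 0; 0 0 0 0 0 0 0")

```text
clock: 9.15
eef_pos: [517.7, 305.2, 68.0]
orientation: [-3.141, -0.001, -0.002]
force: [1.6, -1.6, 9.9]
grip_width: -0.1
grip_force: 4.6
```

>>> arm_command(series="0 0 0 0 0 0 0; 0 0 0 0 0 -0.003 0; 0 0 0 0 0 -0.006 0; 0 0 0 0 0 -0.02 0; 0 0 0 0 0 -0.03 0; 0 0 0 0 0 -0.03 0; 0 0 0 0 0 0 0; 0 0 0 0 0 0 0")

```text
clock: 9.82
eef_pos: [517.1, 305.6, 157.4]
orientation: [-3.14, -0.002, -0.002]
force: [-0.6, -0.9, -1.1]
grip_width: -0.4
grip_force: 0.0
```

>>> arm_command(series="0 0 0 -0.02 0.03 -0.02 0; 0 0 0 -0.02 0.03 -0.02 0; 0 0 0 -0.02 0.02 0 0; 0 0 0 0 0 0 0; 0 0 0 0 0 0 0")

```text
clock: 10.23
eef_pos: [454.8, 223.3, 195.2]
orientation: [3.139, -0.0, -0.006]
force: [0.8, 0.6, -0.4]
grip_width: -0.3
grip_force: 0.0
```

Run:
```python
from h import *
save('wrist','w5.png');save('scene','s5.png'); print(get_obs()['eef_pos'])
i=cv2.imread('pics/s5.png')
c=lambda u,v,h:cv2.resize(i[v-h:v+h,u-h:u+h],(400,400),interpolation=2)
cv2.imwrite('pics/c5.png',np.hstack([c(275,190,50),c(427,302,50)]))
```

```text
[456.83759371 225.70892456 195.22186024]
```

View pics/c5.png

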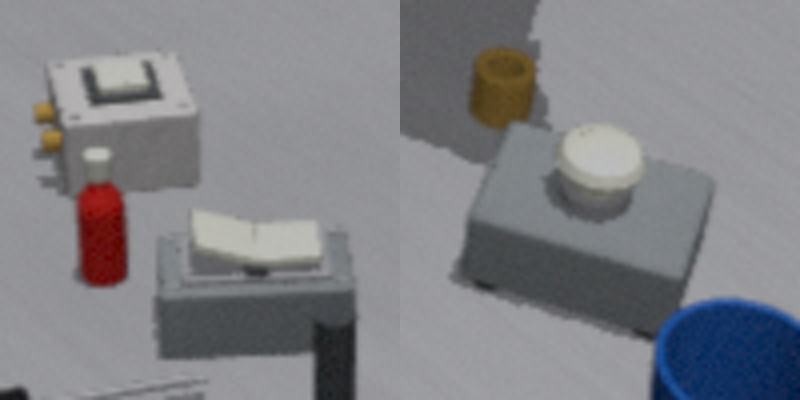

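The rocker is tipped, the key is in, and the mushroom button is back up with the box where it was.

```bash
python3 -c "
from rig import *
print(job_done())"
```

```text
the job is handed in; nothing more can be done
None
```

I pressed all three controls in the order asked and handed the job in at about 10 s: the rocker is tipped over, the key stays in, and the start button went fully down and sprang back, with the start box where it stood and the counter button not pressed.

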